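# Lock the enclosure cover with the red quarter-turn fastener

## Robot

A 7-joint arm with a two-finger parallel gripper is mounted at the origin on a cart in front of the work surface, level with it; the furniture and walls round the work are solid. World frame = base frame: x ahead of the robot, y to its left, z up, the work surface at z = 0. Lengths are in m, angles in rad, forces in N, time in s.
With the tool pointing down it reaches from about 0.4 to 0.85 m from the base axis. Payload 4.5 kg.
Tool frame: the origin (TCP) lies on the centre line of the jaws, within the pads' length; the fingertips stand 19 mm ahead of it and the grasp point (between the pads) is the TCP; y points along the fingers, x is the direction in which the jaws open and shut, and the axes are right-handed (so a half turn about y gives the same grasp; the last joint's range is limited). The gripper opens to 88 mm and grips with 3 to 60 N. Pads are 18 mm wide; open, the fingers measure 123 mm over their backs; the gripper's body (75 mm by 187 mm) begins 45 mm behind the grasp point.
Start: joints at [-1.177, 0.689, -0.195, 1.565, 0.157, 0.902, -0.215], TCP at [0.22, 0.585, 0.258] pointing down, gripper open.
Joint ranges: [-3.01, 3.01], [-0.46, 2.08], [-1.47, 1.51], [0.13, 2.56], [-1, 4.14], [0.04, 2.09], [-2.66, 2.66]. Speed limits (rad/s): [2.57, 2.57, 3.14, 3.14, 3.14, 3.14, 3.14].

## Interface

Orientations are given as a unit quaternion [x, y, z, w].
In Python, from cell import manip, vision, order gives the robot as it stands. The module is installed in compiled form; this text tells all that it offers.
- The arm moves only by the tool arm_command, never from a script. Its argument "series" is one flat list of numbers, 5 for each row, row after row: the shift along the tool's x, y, z each as a share of 40 mm, from -1 to 1, then the turn about the tool's y as a share of 4 degrees, from -1 to 1, then the opening in per cent of the stroke, from 0 (shut) to 100 (fully open). A call has 1 to 10 rows; each row shifts and turns the commanded pose from where the row before left it, along the tool's axes as they then stand; what a row does not reach is not made up. A row lasts 1/12 s, in which the tool goes at most 41.7 mm and 7.16 degrees, less where a joint would pass 70% of its speed; a pose out of reach is approached as far as the arm can. A call with a number of a shift or a turn outside -1 to 1 is refused whole. A call with a gripper value outside its range is refused whole. The fingers move at their own pace and stop on an object; the grip force is fixed at half the most. Time passes only in rows, so rows that do not move let the fingers close. It gives the time, the measured TCP pose, the force and the opening at its end, in the units of the state.
- manip.get_state(): the state, without advancing time (a new reading comes with each control period).
- vision.get_image(name): name is "scene" or "side" or "wrist"; returns a dict with "pixels" (420x560x3 uint8, red, green, blue), "K" (3x3 intrinsics, pixels), "world_from_camera" (4x4, takes a point from camera to world coordinates). Camera axes: x right, y up, looking along -z (the intrinsics and any distortion apply to the point x, -y, -z); pixel columns grow to the right and rows downward; lengths in m; the calibration is good to about 2 mm. A picture is of the moment at which its call begins. There is no depth.
- order.finish_job(): hands the job in, once; it reports no verdict.
The state is a dict: "clock": time; "qpos": joint angles; "dq": joint speeds; "joint_torque": joint torques, N m; "ee_pos": TCP position; "tool_rot": TCP orientation; "force": force on the tool from outside, world axes, zero at the start; "wrist_torque": the same for the moment, N m; "opening": opening from 0.0 (shut) to 1.0 (fully open).
Only numpy, scipy, OpenCV 4.12 (cv2) and the standard library are available. Lean on these libraries where they do the work, as an engineer would, in place of code of your own. Each camera call takes 0.05 s, during which the arm holds its last target. There are 200 camera calls.

## Task

Take the red-winged quarter-turn fastener out of its black stand, line its crossbar up with the slot in the cover of the light grey box and push it in until its flange lies flat on the cover. Then turn it a quarter turn, either way, so that its wing stands square across the slot and the cover is locked, and let go. Leave the blue fastener in its stand.

Things in the scene. Friction and masses are not known exactly. Their poses are not given: they have to be found in the camera images.
- fastener_red: loose fastener, about 120 g, upright in a stand. Red wing grip 44 mm (x) by 12 mm thick (y), 10 to 46 mm above the origin, which is the centre of the underside of its steel flange (72 mm dia, 6 thick); z up. Under the flange a 12 mm shank, 15 long, then a crossbar 44 mm long (x, parallel to the wing), 12 wide, 10 high, its underside 25 mm below the origin. A half turn makes no difference
- fastener_blue: second fastener of the same shape, size, origin and axes, with a blue wing; not used. Each fastener's flange rests on the rim of a black ring stand, 32 mm above the bench (80 mm outside, 56 mm bore, fixed), from which it lifts straight out
- panel_box: hollow light grey box fixed to the bench, 120 mm (x) by 110 mm (y), 48 mm high, closed by an aluminium cover 8 mm thick with a slot along x in its middle. Origin: centre of its underside. Black dashes lie in line with the slot, red dots across it, where the wing points when locked. Two black cable glands stick out of the +x side
- panel_slot (a point): centre of the slot at the cover's upper face; x along the slot, y across, z up. Slot 54 mm long, 20 mm wide, mouth chamfered 3 mm, right through the cover into a hollow at least 30 mm deep in which the crossbar turns freely. With the flange on the cover the crossbar hangs 7 mm below the cover: no stop, no spring, only light friction
Things that resemble listed ones, but are neither listed nor needed, are in the scene too. Leave any orange look-alike of the fastener_red alone.

How it is judged:
By the outcome, as a careful person would: the job done as asked, in the order asked, and still so for the second after the job is handed in, with the robot touching nothing.
It also fails if it takes over 40 s, if anything falls off the work surface, if the arm or the gripper's body presses on something with over 40 N, if the wrist force passes 120 N, or if a joint passes its speed limit or range.

## Working session

There is one attempt and no reset: what is moved stays moved. The work goes in short steps, Python scripts to look and compute and a tool call to move; the robot and the scene stay as the last step left them, time stands still between calls to the robot, and variables do not carry over. Pictures are saved under pics/ and viewed, about 8 in all and at most 12, crops included, and the job is handed in when it is done.

Besides the shell and the picture viewer there is one more tool, called after ">>>" as name(argument=value, ...) on one line, values as JSON. arm_command: Moves the arm, as the interface text tells. Shift numbers are shares of 40 mm and turn numbers shares of 4 degrees, none past 1 either way. Its arguments: {"type":"object","properties":{"series":{"type":"array"}},"required":["series"]}

```bash
mkdir -p pics; cat > h.py <<'E'
import numpy as np, cv2
from cell import manip, vision, order
from scipy.spatial.transform import Rotation as R
def shot(name,fn):
    im=vision.get_image(name); np.savez('pics/'+fn+'.npz',**{k:np.array(v) for k,v in im.items()})
    cv2.imwrite('pics/'+fn+'.png',im['pixels'][:,:,::-1]); return im
def load(fn): return dict(np.load('pics/'+fn+'.npz'))
def ray(im,u,v):
    K=np.array(im['K']);T=np.array(im['world_from_camera'])
    d=np.linalg.inv(K)@[u,v,1]; return T[:3,3],T[:3,:3]@(d*[1,-1,-1])
def atz(im,u,v,z):
    o,d=ray(im,u,v); return o+d*(z-o[2])/d[2]
def proj(im,p):
    K=np.array(im['K']);T=np.array(im['world_from_camera'])
    c=T[:3,:3].T@(np.array(p)-T[:3,3])*[1,-1,-1]; q=K@c; return q[:2]/q[2]
E
python3 - <<'E'
from h import *
s=manip.get_state(); print({k:np.round(v,3) for k,v in s.items()}); print(R.from_quat(s['tool_rot']).as_matrix().round(3))
ims=[shot(n,n+'0') for n in('scene','side','wrist')]
print([(set(i)-{'pixels','K','world_from_camera'},np.array(i['world_from_camera'])[:3,3].round(3)) for i in ims])
a=np.vstack([np.hstack([cv2.resize(ims[i]['pixels'],(400,300),interpolation=cv2.INTER_AREA) for i in (0,2)])]); 
cv2.imwrite('pics/m.png',a[:,:,::-1])
E
```

```text
{'clock': np.float64(0.0), 'qpos': array([-1.177,  0.69 , -0.194,  1.566,  0.157,  0.902, -0.215]), 'dq': array([ 0.   ,  0.   ,  0.002,  0.001,  0.001, -0.001,  0.001]), 'joint_torque': array([-1.0000e-03, -5.2756e+01, -1.2670e+00, -1.5342e+01, -5.3000e-02,
        7.0000e-03,  0.0000e+00]), 'ee_pos': array([0.22 , 0.584, 0.257]), 'tool_rot': array([ 0.582,  0.402, -0.403, -0.581]), 'force': array([ 0.399, -0.692, -0.226]), 'wrist_torque': array([ 0.019, -0.025,  0.01 ]), 'opening': np.float64(0.998)}
[[ 0.352 -0.    -0.936]
 [ 0.936 -0.002  0.352]
 [-0.002 -1.    -0.   ]]
[(set(), array([-0.173,  0.696,  0.509])), (set(), array([ 0.304, -0.512,  0.657])), (set(), array([0.158, 0.608, 0.385]))]
```

View pics/scene0.png

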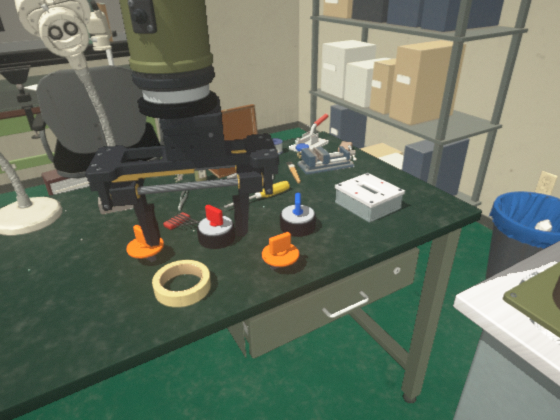

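View pics/side0.png

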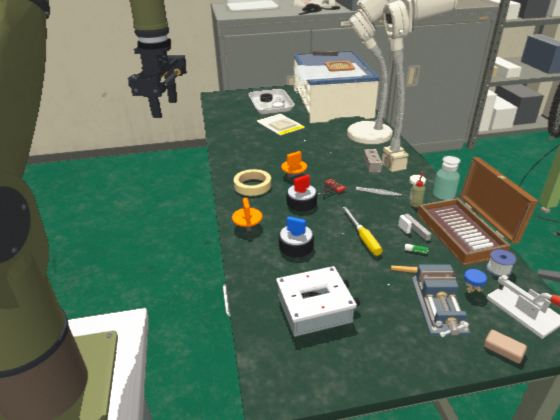

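Candidates: red wing at side (302,185) / scene (214,215), in a black stand. Look-alikes are the orange ones at side (294,162) and (247,213), and blue at side (296,228). The box slot is at side (316,292). Next is a close crop to check the choice.

```bash
python3 - <<'E'
from h import *
a=load('side0');b=load('scene0')
c=cv2.resize(a['pixels'][165:335,225:365],None,fx=3.5,fy=3.5,interpolation=cv2.INTER_CUBIC)
d=cv2.resize(b['pixels'][175:260,190:260],None,fx=4,fy=4,interpolation=cv2.INTER_CUBIC)
e=np.zeros((595,280,3),np.uint8);e[:340]=d
cv2.imwrite('pics/c1.png',np.hstack([c,e])[:,:,::-1])
print(atz(a,302,180,.078),atz(b,213,209,.078),atz(a,316,292,.056),atz(b,370,188,.056),atz(a,296,222,.078))
E
```

```text
[0.53333727 0.4407324  0.078     ] [0.52713589 0.45706329 0.078     ] [0.47332634 0.07360605 0.056     ] [0.45688137 0.09515403 0.056     ] [0.47916633 0.26869632 0.078     ]
```

View pics/c1.png

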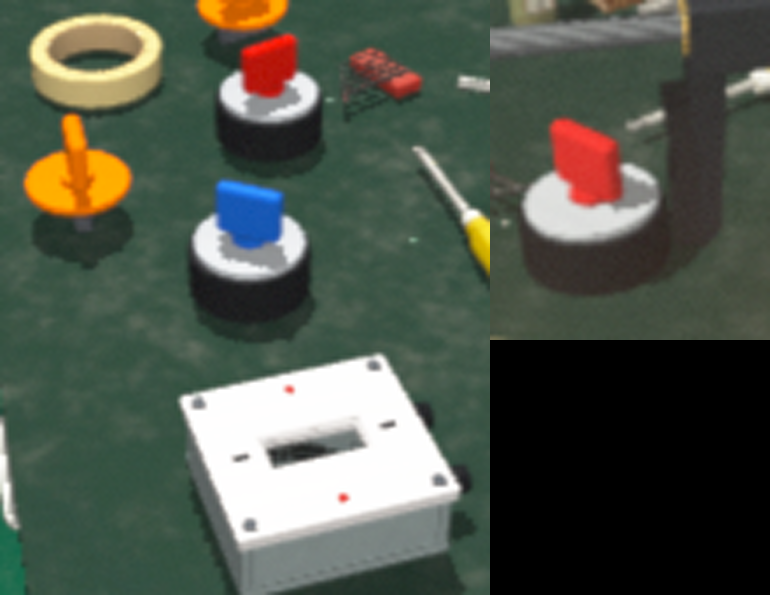

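```bash
python3 - <<'E'
from h import *
a=load('side0');b=load('scene0')
S=lambda x,y,z:atz(a,225+x/3.5,165+y/3.5,z)
C=lambda x,y,z:atz(b,190+(x-490)/4,175+y/4,z)
print('red',S(269,95,.038),C(592,203,.038))
for f,p,q in((S,(243,52),(295,37)),(C,(553,122),(618,152))):
    u,v=f(*p,.078),f(*q,.078); w=v-u; print('wing',(u+v)/2,np.linalg.norm(w),np.degrees(np.arctan2(w[1],w[0])))
for z in(.048,.056):
    c=[S(*p,z) for p in((182,402),(382,356),(460,490),(243,543))]
    print(z,[np.linalg.norm(c[i]-c[i-1]).round(4) for i in range(4)],np.mean(c,0))
    d=S(388,425,z)-S(241,458,z); e=S(290,390,z)-S(343,498,z)
    print((S(388,425,z)+S(241,458,z))/2,(S(290,390,z)+S(343,498,z))/2,np.degrees(np.arctan2(d[1],d[0])),np.degrees(np.arctan2(e[1],e[0])))
print('blue',S(249,243,.038))
s=manip.get_state();M=R.from_quat(s['tool_rot']).as_matrix()
w=load('wrist0');print(M.T@(w['world_from_camera'][:3,3]-s['ee_pos']),M.T@w['world_from_camera'][:3,:3])
E
```

```text
red [0.53471361 0.44702734 0.038     ] [0.52456424 0.45681914 0.038     ]
wing [0.5357456  0.45189424 0.078     ] 0.04333959092687965 16.602595277910734
wing [0.52560486 0.45604416 0.078     ] 0.04920720751854534 -159.70305265606066
0.048 [np.float64(0.1079), np.float64(0.1202), np.float64(0.1094), np.float64(0.1186)] [0.47475007 0.08205953 0.048     ]
[0.47450765 0.08409284 0.048     ] [0.47448251 0.08368449 0.048     ] 4.964554802775568 94.79558812057617
0.056 [np.float64(0.1065), np.float64(0.1186), np.float64(0.1079), np.float64(0.1171)] [0.47250817 0.0742589  0.056     ]
[0.47226893 0.07626551 0.056     ] [0.47224412 0.07586252 0.056     ] 4.964554802775562 94.79558812057616
blue [0.48111087 0.27607289 0.038     ]
[-0.00042223 -0.12749424  0.06630357] [[ 9.99999964e-01 -1.95195762e-05 -2.66581334e-04]
 [-2.52223212e-04  2.61256286e-01 -9.65269439e-01]
 [ 8.84876997e-05  9.65269471e-01  2.61256272e-01]]
```

The cover face at z = 0.048 matches the 120 × 110 size. The slot is at about (0.4745, 0.084) with yaw about 5°, and red is at about (0.53, 0.452) with wing yaw about 18°. Approaching red now.

>>> arm_command(series=[-0.05, 0.15, -0.94, 0, 60, -0.05, 0.15, -0.94, 0, 60, -0.05, 0.15, -0.94, 0, 60, -0.05, 0.15, -0.94, 0, 60, -0.05, 0.15, -0.94, 0, 60, -0.05, 0.15, -0.94, 0, 60, -0.05, 0.15, -0.94, 0, 60, -0.05, 0.15, -0.94, 0, 60, -0.05, 0.15, -0.94, 0, 60, 0, 0, 0, 0, 60])

```text
clock: 0.98
ee_pos: [0.5397, 0.4406, 0.2016]
tool_rot: [0.587, 0.399, -0.399, -0.581]
force: [0.4, -1.0, 0.3]
opening: 0.602
```

>>> arm_command(series=[0, 0, 0, -0.96, 60, 0, 0, 0, -0.96, 60, 0, 0, 0, -0.96, 60, 0, 0, 0, -0.96, 60, 0, 0, 0, -0.96, 60, 0, 0, 0, -0.96, 60, 0, 0, 0, -0.96, 60, 0, 0, 0, -0.96, 60, 0, 0, 0, -0.96, 60, 0, 0, 0, -0.96, 60])

```text
clock: 1.82
ee_pos: [0.5301, 0.4489, 0.2033]
tool_rot: [-0.416, -0.572, 0.572, 0.416]
force: [0.0, 0.3, 0.1]
opening: 0.597
```

```bash
python3 - <<'E'
from h import *
s=manip.get_state(); print(s['clock'],s['ee_pos'],s['force'],s['opening'],s['qpos']);print(R.from_quat(s['tool_rot']).as_matrix().round(3))
w=shot('wrist','wrist1'); print(proj(w,(.53,.452,.078)),proj(w,(.53,.452,.038)))
E
```

```text
1.8167 [0.53007526 0.44887065 0.20332758] [0.0293803  0.34550727 0.07289411] 0.5973235784205411 [-0.5750347   0.86629416 -0.40210134  1.37381347  0.36823522  0.97622171
  0.8276749 ]
[[-0.309 -0.001 -0.951]
 [ 0.951 -0.001 -0.309]
 [-0.    -1.     0.001]]
[287.20190613 210.59484486] [286.54520193 198.07952903]
```

View pics/wrist1.png

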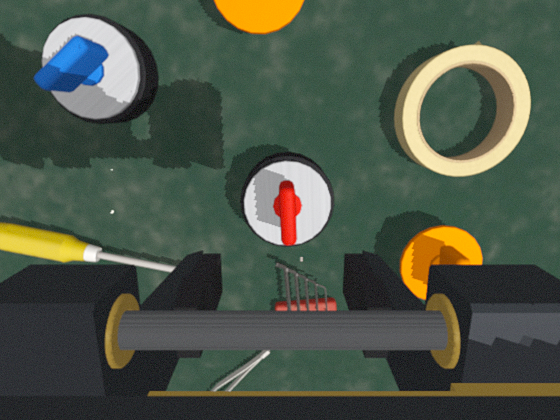

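```bash
python3 - <<'E'
from h import *
w=load('wrist1');s=manip.get_state();M=R.from_quat(s['tool_rot']).as_matrix()
p=w['pixels'].astype(int);m=((p[...,0]>150)&(p[...,1]<70)&(p[...,2]<70));m[270:]=0
y,x=np.nonzero(m);print(x.min(),x.max(),y.min(),y.max())
for r in range(y.min(),y.max()+1,6): print(r,x[y==r].min(),x[y==r].max(),end='; ')
T=lambda u,v,z:(M.T@(atz(w,u,v,z)-s['ee_pos'])*1000).round(1)
print('\nflange',T(288.5,203,.038),T(246,203,.038),T(331,203,.038),T(288.5,160,.038),T(288.5,246,.038),atz(w,288.5,203,.038))
yb=y.max()-3; xb=x[y==yb].mean(); print('wing near top',T(xb,y.max(),.078),'far',T(287,181,.078))
print('orange',T(441,258,.03),T(403,258,.03))
E
```

```text
273 300 184 245
184 292 292; 190 280 293; 196 278 296; 202 274 299; 208 274 299; 214 277 296; 220 281 294; 226 281 295; 232 282 295; 238 282 295; 244 285 293; 
flange [  4.8 165.3  -5.1] [-30.3 165.3  -5. ] [ 40.  165.2  -5.2] [  4.8 165.3  30.3] [  4.9 165.2 -42.9] [0.53346504 0.45483804 0.038     ]
wing near top [  4.2 125.2 -27.2] far [  3.  125.3  20.6]
orange [140.1 173.2 -57.6] [106.4 173.2 -57.5]
```

The wrist view shows red centred at (288,203), square to the jaws and offset +4.6 mm in x and −5 mm in z. Descending, with the TCP target at z 0.063.

>>> arm_command(series=[0.06, 0.6, -0.06, 0, 60, 0.06, 0.6, -0.06, 0, 60, 0, 0.6, 0, 0, 60, 0, 0.6, 0, 0, 60, 0, 0.6, 0, 0, 60, 0, 0.4, 0, 0, 60, 0, 0.1, 0, 0, 60, 0, 0, 0, 0, 60])

```text
clock: 2.53
ee_pos: [0.5328, 0.4546, 0.0625]
tool_rot: [-0.417, -0.57, 0.572, 0.417]
force: [-0.1, -0.9, -0.3]
opening: 0.599
```

>>> arm_command(series=[0, 0, 0, 0, 0, 0, 0, 0, 0, 0, 0, 0, 0, 0, 0, 0, 0, 0, 0, 0, 0, 0, 0, 0, 0, 0, 0, 0, 0, 0, 0, 0, 0, 0, 0, 0, 0, 0, 0, 0])

```text
clock: 3.2
ee_pos: [0.5337, 0.4551, 0.0642]
tool_rot: [0.417, 0.571, -0.571, -0.417]
force: [0.5, -0.6, 2.5]
opening: 0.134
```

>>> arm_command(series=[0, -0.3, 0, 0, 0, 0, -0.6, 0, 0, 0, 0, -0.8, 0, 0, 0, 0, -0.8, 0, 0, 0, 0, -0.4, 0, 0, 0, 0, 0, 0, 0, 0])

```text
clock: 3.7
ee_pos: [0.5352, 0.4573, 0.1851]
tool_rot: [0.417, 0.574, -0.568, -0.417]
force: [0.7, 0.9, -1.0]
opening: 0.131
```

>>> arm_command(series=[-0.4, 0, 0.2, 0, 0, -0.84, 0, 0.43, 0, 0, -0.84, 0, 0.43, 0, 0, -0.84, 0, 0.43, 0, 0, -0.84, 0, 0.43, 0, 0, -0.84, 0, 0.43, 0, 0, -0.84, 0, 0.43, 0, 0, -0.84, 0, 0.43, 0, 0, -0.84, 0, 0.43, 0, 0, -0.4, 0, 0.2, 0, 0])

```text
clock: 4.53
ee_pos: [0.4767, 0.1152, 0.1785]
tool_rot: [-0.418, -0.568, 0.573, 0.418]
force: [-0.2, -0.2, -1.9]
opening: 0.129
```

>>> arm_command(series=[0, 0, 0, 0.8, 0, 0, 0, 0, 0.8, 0, 0, 0, 0, 0.8, 0, 0, 0, 0, 0.8, 0, 0, 0, 0, 0, 0, 0, 0, 0, 0, 0])

```text
clock: 5.03
ee_pos: [0.4786, 0.1216, 0.1791]
tool_rot: [-0.477, -0.521, 0.522, 0.478]
force: [-0.3, 0.0, -1.3]
opening: 0.129
```

```bash
python3 - <<'E'
from h import *
s=manip.get_state(); M=R.from_quat(s['tool_rot']).as_matrix();print(s['clock'],s['ee_pos'],s['force'],s['opening'],s['qpos']);print(M.round(3))
w=shot('wrist','wrist2'); a=shot('side','side2'); print(proj(w,(.4745,.084,.048)))
cv2.imwrite('pics/c2.png',np.hstack([cv2.resize(w['pixels'],(480,360)),cv2.resize(a['pixels'][200:340,230:350],None,fx=2.5,fy=2.5)[:350] if 0 else cv2.resize(a['pixels'][170:340,230:370],(296,360))])[:,:,::-1])
E
```

```text
5.0333 [0.47858768 0.12156616 0.17911635] [-0.27014836  0.0401905  -1.30173329] 0.12872321138522005 [-0.13134654  0.66268951 -0.33703695  2.02655424  0.42138221  0.52024364
  0.88741914]
[[-0.089 -0.001 -0.996]
 [ 0.996 -0.    -0.089]
 [-0.    -1.     0.001]]
[231.96908033 197.50901364]
```

View pics/c2.png

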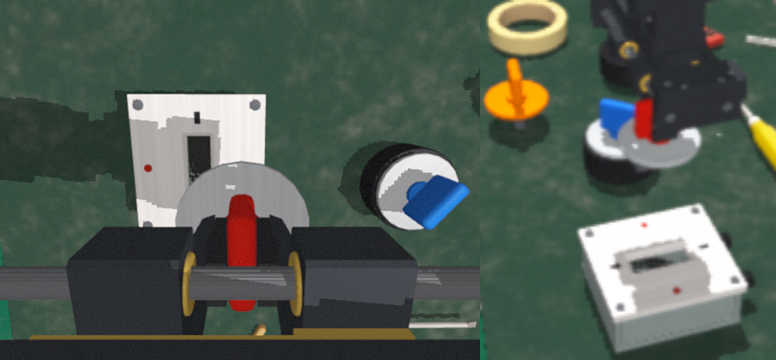

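```bash
python3 - <<'E'
from h import *
w=load('wrist2'); cv2.imwrite('pics/c3.png',cv2.resize(w['pixels'][100:280,140:365],None,fx=3.3,fy=3.3,interpolation=cv2.INTER_CUBIC)[:,:,::-1])
E
```

```text
(no output)
```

View pics/c3.png

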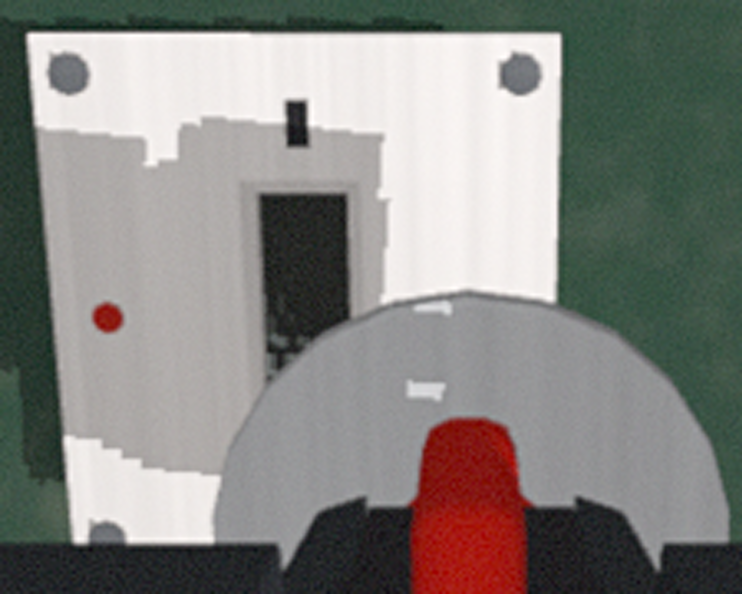

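```bash
python3 - <<'E'
from h import *
w=load('wrist2');s=manip.get_state();M=R.from_quat(s['tool_rot']).as_matrix()
T=lambda x,y,z=.048:(M.T@(atz(w,140+x/3.3,100+y/3.3,z)-s['ee_pos'])*1000)[[0,2]].round(1)
for n,p in dict(TL=(26,33),TR=(561,33),dash=(297,123),dot=(108,317),Lb=(73,543),sTL=(68,73),sTR=(521,73),sBL=(107,537),slotfar=(297,184),slotL=(240,184),slotR=(355,184)).items(): print(n,T(*p))
z=s['ee_pos'][2]-.0262
print('flange',T(213,515,z),T(728,515,z),T(470,291,z))
d=(M.T@(np.array([.4745,.084,.048])-s['ee_pos'])*1000); print('side est',d)
E
```

```text
TL [-92.4  68.8]
TR [18.4 68.8]
dash [-37.   50.5]
dot [-80.1   8.6]
Lb [-92.4 -45.1]
sTL [-84.4  60.7]
sTR [10.2 60.8]
sBL [-84.4 -43.6]
slotfar [-37.4  37.7]
slotL [-49.6  37.7]
slotR [-25.   37.7]
flange [-35.7   4.5] [34.8  4.5] [-0.5 35.7]
side est [-37.10899661 131.33562617   7.49519874]
```

The tool is already square with the box. The slot is 36.6 mm away in −x and 8.8 mm in +z relative to the fastener.

>>> arm_command(series=[-0.45, 0, 0.1, 0, 0, -0.46, 0, 0.12, 0, 0, 0, 0.4, 0, 0, 0, 0, 0.6, 0, 0, 0, 0, 0.5, 0, 0, 0, 0, 0.2, 0, 0, 0, 0, 0, 0, 0, 0, 0, 0, 0, 0, 0])

```text
clock: 5.8
ee_pos: [0.4735, 0.0849, 0.1118]
tool_rot: [-0.477, -0.521, 0.522, 0.478]
force: [0.4, 0.1, -2.2]
opening: 0.131
```

```bash
python3 - <<'E'
from h import *
s=manip.get_state(); M=R.from_quat(s['tool_rot']).as_matrix();print(s['clock'],s['ee_pos'],s['force'],s['opening']);print(M.round(3))
w=shot('wrist','wrist3'); a=shot('side','side3'); b=shot('scene','scene3')
print('err',M.T@(np.array([.4745,.084,.048])-s['ee_pos'])*1000)
c=[cv2.resize(i['pixels'][y:y+100,x:x+130],(390,300),interpolation=cv2.INTER_CUBIC) for i,x,y in((a,255,230),(b,315,135))]
d=cv2.resize(w['pixels'],(400,300))
cv2.imwrite('pics/c4.png',np.vstack([np.hstack(c),np.hstack([d,np.zeros((300,380,3),np.uint8)])])[:,:,::-1])
E
```

```text
5.8 [0.47348608 0.0849133  0.11176339] [ 0.42322976  0.11867678 -2.16852691] 0.13092381091991012
[[-0.088 -0.001 -0.996]
 [ 0.996 -0.    -0.088]
 [ 0.    -1.     0.001]]
err [-0.99979899 63.76286393 -0.96448641]
```

View pics/c4.png

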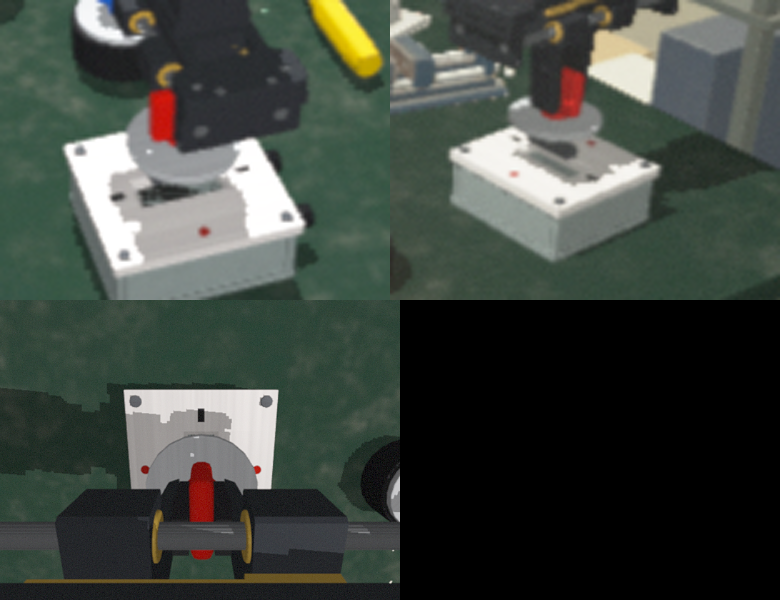

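The wrist view shows the dash, wing and dot midpoint all at column 201, so the crossbar is centred across the slot. Lowering gently.

>>> arm_command(series=[0, 0.12, 0, 0, 0, 0, 0.12, 0, 0, 0, 0, 0.12, 0, 0, 0, 0, 0.12, 0, 0, 0, 0, 0, 0, 0, 0])

```text
clock: 6.37
ee_pos: [0.4731, 0.0846, 0.0916]
tool_rot: [-0.477, -0.521, 0.522, 0.478]
force: [-0.2, 0.0, -1.2]
opening: 0.133
```

Bar bottom is now at about 0.035, inside the slot with no contact force. Lowering the rest.

>>> arm_command(series=[0, 0.1, 0, 0, 0, 0, 0.1, 0, 0, 0, 0, 0.05, 0, 0, 0, 0, 0, 0, 0, 0])

```text
clock: 6.7
ee_pos: [0.4733, 0.0847, 0.082]
tool_rot: [-0.478, -0.521, 0.522, 0.478]
force: [-0.5, 0.0, -2.2]
opening: 0.133
```

>>> arm_command(series=[0, 0.03, 0, 0, 0, 0, 0.03, 0, 0, 0, 0, 0, 0, 0, 0])

```text
clock: 6.95
ee_pos: [0.4736, 0.0847, 0.0801]
tool_rot: [0.478, 0.521, -0.521, -0.478]
force: [-0.4, 0.0, -2.0]
opening: 0.137
```

>>> arm_command(series=[0, 0.03, 0, 0, 0, 0, 0.03, 0, 0, 0, 0, 0, 0, 0, 0])

```text
clock: 7.2
ee_pos: [0.4738, 0.0847, 0.0799]
tool_rot: [0.478, 0.522, -0.521, -0.477]
force: [-3.7, 0.7, 22.6]
opening: 0.135
```

Seated: contact force is 22.6 N at the expected height of 0.080. Easing off slightly, then turning 90° positive, which takes joint 7 towards zero.

>>> arm_command(series=[0, -0.03, 0, 0, 0, 0, 0, 0, 0.5, 0, 0, 0, 0, 1, 0, 0, 0, 0, 1, 0, 0, 0, 0, 1, 0, 0, 0, 0, 1, 0, 0, 0, 0, 1, 0, 0, 0, 0, 1, 0, 0, 0, 0, 1, 0, 0, 0, 0, 1, 0])

```text
clock: 8.03
ee_pos: [0.4747, 0.0851, 0.0799]
tool_rot: [0.61, 0.359, -0.357, -0.61]
force: [-0.4, 0.5, 12.5]
opening: 0.13
```

```bash
python3 - <<'E'
from h import *
s=manip.get_state(); M=R.from_quat(s['tool_rot']).as_matrix();print(s['ee_pos'],s['force'],s['wrist_torque'],s['qpos'],np.degrees(np.arctan2(M[1,0],M[0,0])))
E
```

```text
[0.47467314 0.08513381 0.07987737] [-0.37534062  0.53489229 12.49538825] [-0.03107995  0.12700776  0.10447131] [-0.22969621  0.83106923 -0.07072037  2.1250056   0.27819279  0.19089908
  0.50992235] 60.76600279783919
```

>>> arm_command(series=[0, 0, 0, 0.8, 0, 0, 0, 0, 0.8, 0, 0, 0, 0, 0.8, 0, 0, 0, 0, 0.8, 0, 0, 0, 0, 0.8, 0, 0, 0, 0, 0.8, 0])

```text
clock: 8.53
ee_pos: [0.4748, 0.0851, 0.0799]
tool_rot: [0.661, 0.252, -0.25, -0.661]
force: [0.2, -0.3, 11.4]
opening: 0.134
```

```bash
python3 - <<'E'
from h import *
s=manip.get_state(); M=R.from_quat(s['tool_rot']).as_matrix();print(s['ee_pos'],s['force'],s['wrist_torque'],s['qpos'],s['dq'].round(2),np.degrees(np.arctan2(M[1,0],M[0,0])))
E
```

```text
[0.47477429 0.08509402 0.07989861] [ 0.23318282 -0.31259906 11.39386541] [-0.04561257  0.08392034  0.14012081] [-0.25511563  0.83166206 -0.02911121  2.12611489  0.1187956   0.18208993
  0.3345628 ] [-0.05  0.    0.08  0.   -0.32 -0.01 -0.35] 41.6010394275163
```

>>> arm_command(series=[0, 0, 0, 0.8, 0, 0, 0, 0, 0.8, 0, 0, 0, 0, 0.8, 0, 0, 0, 0, 0.8, 0, 0, 0, 0, 0.8, 0, 0, 0, 0, 0.8, 0])

```text
clock: 9.03
ee_pos: [0.4748, 0.0851, 0.0799]
tool_rot: [-0.694, -0.138, 0.136, 0.694]
force: [-0.1, -0.2, 11.1]
opening: 0.133
```

>>> arm_command(series=[0, 0, 0, 0.8, 0, 0, 0, 0, 0.8, 0, 0, 0, 0, 0.8, 0, 0, 0, 0, 0.8, 0, 0, 0, 0, 0.9, 0, 0, 0, 0, 0, 0, 0, 0, 0, 0, 0])

```text
clock: 9.62
ee_pos: [0.4748, 0.085, 0.0799]
tool_rot: [-0.706, -0.039, 0.036, 0.706]
force: [0.3, 0.2, 11.1]
opening: 0.131
```

```bash
python3 - <<'E'
from h import *
s=manip.get_state(); M=R.from_quat(s['tool_rot']).as_matrix();print(s['ee_pos'],s['force'],s['wrist_torque'],s['qpos'],np.degrees(np.arctan2(M[1,0],M[0,0])))
E
```

```text
[0.47481132 0.08497989 0.07989365] [ 0.2528161   0.17775218 11.09326115] [-0.05856788  0.14569075 -0.03973916] [-0.29898942  0.83462469  0.04294282  2.12817072 -0.1790144   0.17887822
  0.01238273] 6.096913334486551
```

>>> arm_command(series=[0, 0, 0, 0.25, 0, 0, -0.02, 0, 0, 0, 0, 0, 0, 0, 0, 0, 0, 0, 0, 60, 0, 0, 0, 0, 60, 0, 0, 0, 0, 60, 0, 0, 0, 0, 60, 0, 0, 0, 0, 60, 0, 0, 0, 0, 60])

```text
clock: 10.37
ee_pos: [0.4735, 0.0847, 0.0796]
tool_rot: [-0.706, -0.032, 0.032, 0.706]
force: [-0.1, 0.1, -0.4]
opening: 0.562
```

>>> arm_command(series=[0, -0.3, 0, 0, 60, 0, -0.6, 0, 0, 60, 0, -0.8, 0, 0, 60, 0, -0.8, 0, 0, 60, 0, -0.5, 0, 0, 60, 0, 0, -0.5, 0, 60, 0, 0, -0.8, 0, 60, 0, 0, -0.5, 0, 60, 0, 0, 0, 0, 60, 0, 0, 0, 0, 60])

```text
clock: 11.2
ee_pos: [0.4799, 0.0119, 0.1997]
tool_rot: [0.706, 0.031, -0.031, -0.706]
force: [0.3, 0.5, 0.9]
opening: 0.6
```

```bash
python3 - <<'E'
from h import *
s=manip.get_state(); print(s['clock'],s['ee_pos'],s['force'],s['opening'])
w=shot('wrist','wrist4'); a=shot('side','side4')
print(proj(w,(.474,.085,.054)))
c=cv2.resize(a['pixels'][160:340,240:370],(325,450),interpolation=cv2.INTER_CUBIC)
d=cv2.resize(w['pixels'][0:420,70:490],(450,450))
cv2.imwrite('pics/c5.png',np.hstack([c,d])[:,:,::-1])
E
```

```text
11.2 [0.47993187 0.01190107 0.19974589] [0.33966368 0.45884187 0.85866709] 0.5999948627304762
[282.2228726 103.0778795]
```

View pics/c5.png

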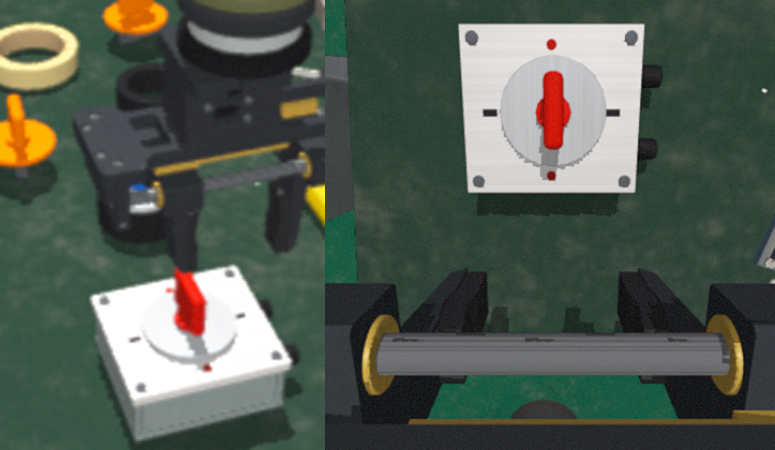

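The fastener is seated flat. The wing runs (553,75) to (553,148), in line with the red dots at (551,44) and (551,175), and blue is still in its stand. Handing in.

```bash
python3 -c "
from h import *
print(order.finish_job())"
```

```text
the job is handed in; nothing more can be done
None
```

The red fastener is in the cover slot, turned a quarter turn and locked. I let go of it, moved the gripper clear and handed the job in at about 11.3 s.

- **Seating:** the flange met the cover at the expected TCP height of 0.080 m. The highest wrist force I read was about 23 N.
- **Turn:** I turned it 90° about the tool axis and trimmed the last degree before opening.
- **Last pictures:** the wing lines up with both red dots and stands across the black dashes, with the flange flat on the cover. The blue fastener still looked to be in its stand, though only part of it showed behind the gripper. The orange look-alikes in view had not moved.
- **Disagreements:** at the start, the scene and side cameras differed by about 1 cm on the red fastener's position, so I used the wrist camera for the grasp and the fit. For the slot, the side and wrist cameras agreed to 1–2 mm. No check failed.

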